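Hang the lift-off door on the tool cabinet and shut it

TASK

The door of the small tool cabinet stands in the drying rack: lift it out, hold it open square to the cabinet and lower it onto the two hinge pins, both sockets together, until it sits fully home. The hinge bar was set by eye, so feel gently for the pins and never force the door (stay under 35 N on the hinges) or drop it. Let go, then swing the door gently shut against its buffers, and leave everything else where it stands.

Things in the scene. Friction and masses are not known exactly. Their poses are not given: they have to be found in the camera images.
- cabinet: Brown wooden open-fronted tool cabinet fixed to the bench, 140 mm deep (x), 161 wide (y), 215 high, origin under its middle. Open front looks to its -x. On its -y side, by the front edge, a hinge bar carries two steel knuckles (16 mm thick, 24 tall, flat tops 65 and 165 mm above the bench), each with an upright flat-ended brass pin on top, 9 mm thick, 20 mm long, exactly in line. All rigid.
- hinge_nominal (a point): Fixed in the cabinet, same axes: where the common axis of the pins was meant to be, at the lower knuckle's top; from the cabinet's origin -76.5 mm in x, -96.5 in y, 65 up. The bar sits in slots and on packing, so the true axis is up to 5 mm off this along the cabinet's x and up to 6 mm along its y, different each time and not measured: it must be seen or felt.
- buffer_face (a point): Fixed in the cabinet, same axes: front of the black rubber door buffers (6.5 mm thick, one low, one high) on the cabinet's front edge at the side away from the hinges; from the cabinet's origin -76.5 mm in x, 74.5 in y, 120 up, half-way between them. The shut door's inner face rests here.
- door_center (a point): Centre (half-way up) of the loose door: wooden leaf 18 mm thick (its x), 170 wide (y), 190 high (z), upright. Outer face (knob standing 21 mm out, 17 mm from the free edge, half-way up) looks to its -x. Top rail (upper 40 mm) is plain, to be pinched from above. Hinge edge -y, free edge +y. In the rack its yaw is the rack's + 180 deg; shut: the cabinet's; open square: the cabinet's + 90 deg.
- door_socket (a point): On the door, same axes: middle of the lower mouth of its lower hinge socket; from door_center +9 mm in x, -94 in y, 58 down. The two sockets are steel tubes, 16 mm outside, 10.5 bore, 26 tall, open below, in line, the upper 100 mm above: bring them in sideways, 20 to 50 mm too high, to clear pins and upper knuckle. Home, they rest on the knuckles, this point 65 mm above the bench.
- door_free_edge (a point): On the door, same axes: point of its inner face 8 mm from the free edge, half-way up, that meets the buffers when shut.
- rack: Light wooden rack fixed to the bench: base 190 x 200 mm, 18 thick, origin under its middle. Three slots along its y, at x = -55, 0 and 55 mm, each between two pairs of upright dowels (10 mm thick, 70 tall above the base, 23 clear between, at y = -50 and 50). The door stands in one slot and two boards in the others (any order), on the base.
- neck_blank: Bystander in the rack: dark board 16 x 150 x 100 mm high, loose, origin under its middle.
- rosette_board: Bystander in the rack: pale board 14 x 140 x 105 mm high with a ring inlay, loose, origin under its middle.
- glue: Bystander: white glue bottle, 56 mm thick, 160 mm tall, at the far edge, origin under its middle.
- varnish_jar: Bystander: amber jar, 68 mm thick, 80 mm tall, at the far edge, origin under its middle.
- door: The door itself: origin under the middle of its lower edge, axes as door_center, 0.3 to 0.45 kg.
Mind the look-alikes: they are no part of the job. What is shaped like the cabinet but purple is not meant.

How it is judged (in metres and radians):
On the way, in this order (a step that is already met when the one before it is completed fails the run):
1. the door is lifted clear of the rack (z of door_center in the frame of rack above 0.195 m and angle between door_center's own z axis and vertical below 0.3 rad), for 0.1 s.
2. the door sits home on both pins, still standing open (horizontal distance between door_socket and hinge_nominal below 0.0105 m and z of door_socket in the frame of cabinet between 0.0625 and 0.068 m and angle between door_center's own z axis and vertical below 0.06 rad and horizontal distance between door_free_edge and buffer_face above 0.08 m), for 0.3 s.
At the end, for the whole second after the job is handed in: The door hangs on both pins (socket within 10.5 mm of the nominal hinge point in plan and within 3 mm of its seated height, upright within 3.4 degrees), its free edge within 6 mm of the buffers, at rest and let go (horizontal distance between door_socket and hinge_nominal below 0.0105 m and z of door_socket in the frame of cabinet between 0.0625 and 0.068 m and angle between door_center's own z axis and vertical below 0.06 rad and x of door_free_edge in the frame of buffer_face above -0.006 m and horizontal distance between door_free_edge and buffer_face below 0.015 m and linear speed of door below 0.02 m/s); the robot touches nothing.
It fails at once if the held door is pressed or knocked on the pins or the cabinet with more than 35 N before it is home, or with more than 70 N once home and still open (contact force between the fingers and door above 0.5 N and ((contact force between door and cabinet above 35 N and z of door_socket in the frame of cabinet above 0.067 m) or (contact force between door and cabinet above 70 N and horizontal distance between door_free_edge and buffer_face above 0.05 m))).
It fails at once if the door is dropped on the pins or slammed: it moves faster than 0.35 m/s at the hinge (linear speed of door above 0.35 m/s and horizontal distance between door_socket and hinge_nominal below 0.0105 m).
It fails at once if a bystander is pushed more than 30 mm from its place (distance of any of neck_blank, rosette_board, glue, varnish_jar from where it was at the start of the episode above 0.03 m).
It also fails if it takes over 69 s, if anything falls off the work surface, if the arm or the gripper's body presses on something with over 40 N, if the wrist force passes 120 N, or if a joint passes its speed limit or range.

ROBOT

A 6-joint arm with a two-finger parallel gripper is mounted at the origin on the work surface. World frame = base frame: x ahead of the robot, y to its left, z up, the work surface at z = 0. Lengths are in mm, angles in rad, forces in N, time in s.
With the tool pointing down it reaches from about 400 to 825 mm from the base axis. Payload 7 kg.
Tool frame: the origin (TCP) lies at the very end of the fingers, on their centre line; the grasp point (between the pads) lies 19 mm behind it; z points along the fingers, y is the direction in which the jaws open and shut (so a half turn about z gives the same grasp; the last joint's range is limited). The gripper opens to 88 mm and grips with 3 to 60 N. Pads are 19 mm wide; open, the fingers measure 130 mm over their backs; the gripper's body (78 mm by 193 mm) begins 47 mm behind the grasp point.
Start: joints at [1.631, 0.359, 0.012, 0, -1.224, -0.288], TCP at [152.449, 657.537, 226.561] pointing down, gripper open.
Joint ranges: [-3.07, 3.07], [-1.43, 2.12], [-1.02, 1.25], [-3.03, 1.67], [-3.05, -0], [-3.03, 3.03]. Speed limits (rad/s): [2.39, 2.39, 3.01, 3.14, 3.14, 3.14].

INTERFACE

Orientations are given as a unit quaternion [x, y, z, w].
In Python, from plant import bot gives the robot as it stands. Calls block until the motion is done:
- bot.move_ptp(position, orientation): joint-space move of the TCP to a pose.
- bot.line_to(position, velocity=150, ori=None): straight line of the TCP; ori=None keeps the orientation; velocity is the mean speed in mm/s.
- bot.move_joints(angles): joint-space move.
- bot.move_gripper(opening, force=None): finger opening in mm; force is the grip in N (None keeps the last); returns when the fingers have stopped.
- bot.pause(seconds).
- bot.solve_ik(position, orientation): joint angles nearest the present ones, or None.
- bot.read_state(): the state.
- bot.camera(name): name is "scene" or "top"; returns the picture (480x640x3 uint8, red, green, blue); there is no depth.
- bot.get_calibration(name): a dict with "fx", "fy", "cx", "cy" (pixels), "distortion" ([k1, k2, p1, p2, k3] as OpenCV has them; the pictures are not rectified), "view" (4x4, takes a point from world to camera coordinates). Camera axes: x right, y up, looking along -z (the intrinsics and any distortion apply to the point x, -y, -z); pixel columns grow to the right and rows downward; lengths in mm; the calibration is good to about 2 mm. A picture is of the moment at which its call begins. get_calibration takes no time and is no camera call.
A pose or a line that the arm cannot do raises bot.Unreachable and nothing moves.
- bot.close_job(): hands the job in, once; it reports no verdict.
The state is a dict: "t": time; "joint_pos": joint angles; "qvel": joint speeds; "tau": joint torques, N m; "tcp_pos": TCP position; "eef_rot": TCP orientation; "contact_force": force on the tool from outside, world axes, zero at the start; "moment": the same for the moment, N m; "width": finger opening in mm.
Only numpy, scipy, OpenCV 4.12 (cv2) and the standard library are available. Lean on these libraries where they do the work, as an engineer would, in place of code of your own. Each camera call takes 0.05 s, during which the arm holds its last target.

## Working session

There is one attempt and no reset: what is moved stays moved. The work goes in short steps, each a Python script; the robot and the scene stay as the last script left them, time stands still between calls to the robot, and variables do not carry over. Pictures are saved under pics/ and viewed, and the job is handed in when it is done.

```bash
ls; mkdir -p pics; python3 - <<'E'
from plant import bot
import cv2
s=bot.read_state();print(s)
for n in("scene","top"):
    c=bot.get_calibration(n);print(n,c)
    cv2.imwrite(f"pics/{n}0.png",bot.camera(n)[:,:,::-1])
E
```

```text
pics
{'t': 0.0, 'joint_pos': array([ 1.63109518e+00,  3.59383206e-01,  1.10163322e-02, -3.30559678e-04,
       -1.22408010e+00, -2.88089820e-01]), 'qvel': array([-0.00157729, -0.00277669,  0.00033432,  0.0004109 ,  0.0013505 ,
       -0.00028188]), 'tau': array([ 5.16867863e-05, -5.82704008e+01,  2.93071014e+01,  6.99741930e+00,
        7.19486197e-03, -1.48699041e-04]), 'tcp_pos': array([152.36320779, 657.06335992, 225.61008209]), 'eef_rot': array([ 9.93514168e-01, -1.13705285e-01, -1.00059289e-05,  8.39765513e-04]), 'contact_force': array([-0.46309338, -0.60981904, -0.57254015]), 'moment': array([-0.05556359, -0.01578492, -0.04002229]), 'width': 87.43256925752947}
scene {'fx': 501.9758921936924, 'fy': 501.9758921936924, 'cx': 310.5735723191503, 'cy': 242.91030752412632, 'distortion': array([-0.11974255,  0.        ,  0.        ,  0.        ,  0.        ]), 'view': array([[ 8.49690990e-03,  9.99864058e-01,  1.41304094e-02,
         4.09046222e+01],
       [-7.33038433e-01, -3.38310339e-03,  6.80178807e-01,
         2.78278301e+02],
       [ 6.80134147e-01, -1.61375512e-02,  7.32910036e-01,
        -1.49541580e+03],
       [ 0.00000000e+00,  0.00000000e+00,  0.00000000e+00,
         1.00000000e+00]])}
top {'fx': 472.40227692760214, 'fy': 472.40227692760214, 'cx': 316.83837376711705, 'cy': 241.0621487461634, 'distortion': array([-0.02571326,  0.        ,  0.        ,  0.        ,  0.        ]), 'view': array([[-1.75020906e-02, -9.99846699e-01,  5.06182756e-04,
        -1.03175329e+01],
       [ 9.94904506e-01, -1.73652993e-02,  9.93150048e-02,
        -4.84428499e+02],
       [-9.92909897e-02,  2.24182371e-03,  9.95055915e-01,
        -1.29496383e+03],
       [ 0.00000000e+00,  0.00000000e+00,  0.00000000e+00,
         1.00000000e+00]])}
```

View pics/scene0.png

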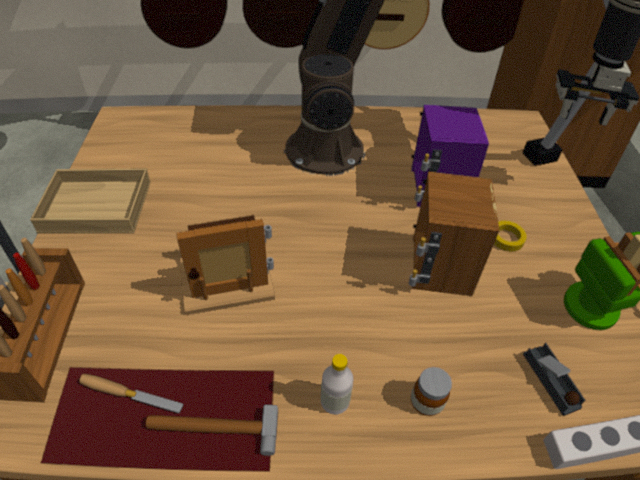

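View pics/top0.png

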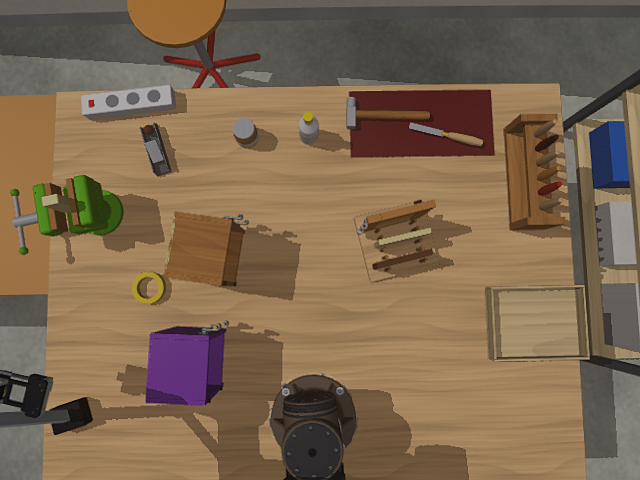

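Candidates: the brown cabinet, top about (205,248) in the top view, and the purple one at (185,365). The brown one fits the description; purple is excluded. I'll enlarge it and the rack to confirm.

```bash
python3 - <<'E'
import cv2,numpy as np
t=cv2.imread("pics/top0.png");s=cv2.imread("pics/scene0.png")
cv2.imwrite("pics/c_top_cab.png",cv2.resize(t[200:300,150:260],None,fx=5.5,fy=5.5,interpolation=cv2.INTER_CUBIC))
cv2.imwrite("pics/c_top_rack.png",cv2.resize(t[190:290,345:445],None,fx=6,fy=6,interpolation=cv2.INTER_CUBIC))
cv2.imwrite("pics/c_sc_cab.png",cv2.resize(s[165:300,400:510],None,fx=4.4,fy=4.4,interpolation=cv2.INTER_CUBIC))
cv2.imwrite("pics/c_sc_rack.png",cv2.resize(s[205:315,165:285],None,fx=5,fy=5,interpolation=cv2.INTER_CUBIC))
E
```

```text
(no output)
```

View pics/c_top_cab.png

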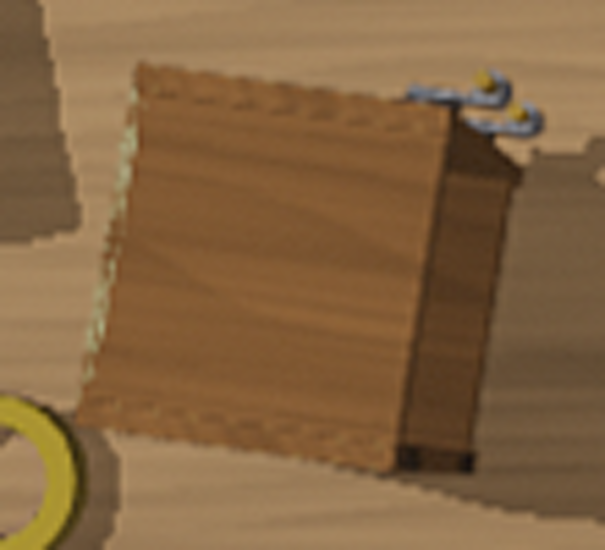

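View pics/c_top_rack.png

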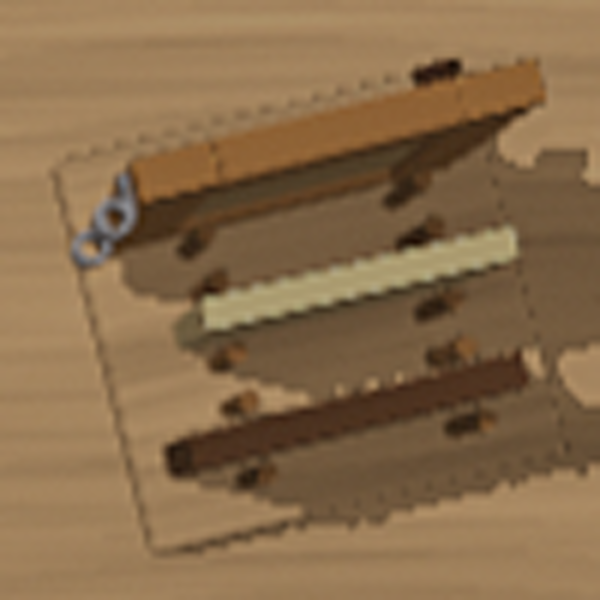

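View pics/c_sc_cab.png

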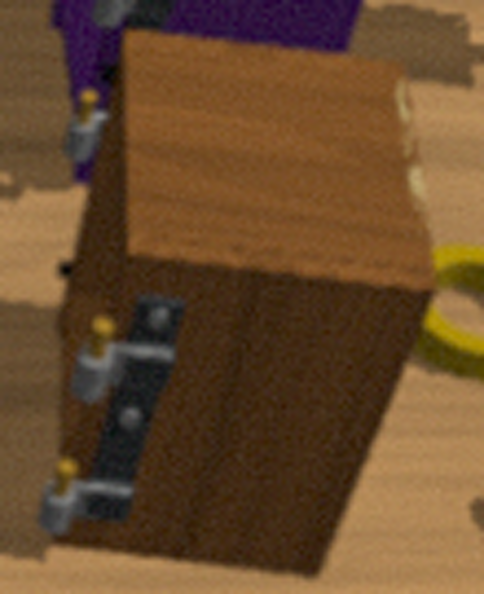

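View pics/c_sc_rack.png

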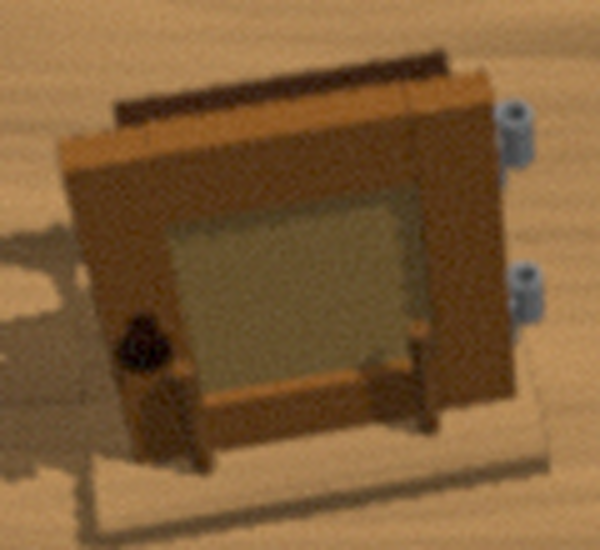

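The crops confirm it: brown cabinet, hinge bar on its world +x side, open front towards -y. The two brass pin tips are at top (238.5,214.5) and (244.2,220.5). The door is in the farthest rack slot (top), with its sockets towards +y. Next, casting rays.

```bash
cat > h.py <<'E'
import numpy as np,cv2
from plant import bot
def ray(cam,px):
    c=bot.get_calibration(cam);K=np.array([[c['fx'],0,c['cx']],[0,c['fy'],c['cy']],[0,0,1.]])
    u=cv2.undistortPoints(np.array([[px]],float),K,np.array(c['distortion']))[0,0]
    V=c['view'];d=V[:3,:3].T@np.array([u[0],-u[1],-1.]);return -V[:3,:3].T@V[:3,3],d/np.linalg.norm(d)
def onz(cam,px,z):
    o,d=ray(cam,px);return o+d*(z-o[2])/d[2]
def two(p1,p2):
    A=np.zeros((3,3));b=np.zeros(3);R=[ray('top',p1),ray('scene',p2)]
    for o,d in R:
        M=np.eye(3)-np.outer(d,d);A+=M;b+=M@o
    X=np.linalg.solve(A,b);return X,[np.linalg.norm(np.cross(X-o,d)) for o,d in R]
def proj(cam,P):
    c=bot.get_calibration(cam);V=c['view'];K=np.array([[c['fx'],0,c['cx']],[0,c['fy'],c['cy']],[0,0,1.]])
    q=(np.atleast_2d(P)@V[:3,:3].T+V[:3,3])*[1,-1,-1]
    return cv2.projectPoints(q,np.zeros(3),np.zeros(3),K,np.array(c['distortion']))[0][:,0]
E
python3 - <<'E'
from h import *
np.set_printoptions(precision=1,suppress=True)
T=lambda x,y:(x/5.5+150-.4,y/5.5+200-.4)
C=[onz('top',T(*p),215) for p in[(137,65),(455,107),(397,470),(78,420)]]
print("cab top",C,[np.linalg.norm(C[i]-C[(i+1)%4]) for i in range(4)])
S=lambda x,y:(x/4.4+400-.4,y/4.4+165-.4)
D=[onz('scene',S(*p),215) for p in[(433,287),(130,255),(125,30),(402,70)]]
print("scene",D,[np.linalg.norm(D[i]-D[(i+1)%4]) for i in range(4)])
for a,b,z in[((487,80),(103,322),185),((518,113),(66,465),85)]:
    print(onz('top',T(*a),z),onz('scene',S(*b),z),two(T(*a),S(*b)))
R=lambda x,y:(x/6+345-.4,y/6+190-.4)
for p in[(133,165),(130,205),(545,100),(538,60)]: print('door',onz('top',R(*p),208))
for p in[(52,172),(155,552)]: print('rack',onz('top',R(*p),18))
Q=lambda x,y:(x/5+165-.4,y/5+205-.4)
for p in[(58,142),(68,180),(493,102),(486,68)]: print('door sc',onz('scene',Q(*p),208))
for p in[(515,105),(525,268)]: print('sock sc',onz('scene',Q(*p),[181,81][p[1]>200]))
for p in[(88,248),(115,215)]: print('sock top',onz('top',R(*p),[181,81][p[0]<100]))
E
```

```text
cab top [array([542.8, 322.9, 215. ]), array([521.7, 183.5, 215. ]), array([364.4, 208.4, 215. ]), array([388.2, 346.6, 215. ])] [np.float64(141.0307983454414), np.float64(159.27056174299557), np.float64(140.15998548223902), np.float64(156.41992896393697)]
scene [array([542.4, 321.7, 215. ]), array([523.4, 185.9, 215. ]), array([363.6, 211.3, 215. ]), array([391.5, 346.9, 215. ])] [np.float64(137.07996136696823), np.float64(161.75509209595592), np.float64(138.49586271676893), np.float64(152.98007710716863)]
[538.2 174.4 185. ] [536.5 176.8 185. ] (array([538.1, 175.2, 186.7]), [np.float64(1.0320008338169306), np.float64(1.0320008338169029)])
[537.8 175.9  85. ] [537.7 176.4  85. ] (array([537.8, 176.1,  85.1]), [np.float64(0.2549356827782047), np.float64(0.254935682778209)])
door [ 521.9 -139.9  208. ]
door [ 505.6 -138.2  208. ]
door [ 545.5 -307.2  208. ]
door [ 562.  -305.1  208. ]
rack [ 547.6 -122.6   18. ]
rack [ 368.8 -165.9   18. ]
door sc [ 547.8 -309.3  208. ]
door sc [ 568.  -301.8  208. ]
door sc [ 525.4 -141.2  208. ]
door sc [ 506.3 -145.1  208. ]
sock sc [ 500.1 -135.2  181. ]
sock sc [ 500.9 -135.6   81. ]
sock top [ 503.8 -132.7   81. ]
sock top [ 505.2 -134.9  181. ]
```

```bash
cat >> h.py <<'E'
def ori(doory_yaw_deg,flip):   # tool down, tool y along door x (door yaw given)
    a=np.radians(doory_yaw_deg+90+(180 if flip else 0))/2
    return np.array([np.cos(a),np.sin(a),0,0])
E
python3 - <<'E'
from h import *
np.set_printoptions(precision=2,suppress=True)
for f in(0,1):
    for p,y in[([535,-223,260],193.5),([535,-223,172],193.5),([555,85,270],171),([555,85,178],171)]:
        print(f,p,bot.solve_ik(p,ori(y,f)))
E
```

```text
0 [535, -223, 260] [-0.06  0.18 -0.15  0.   -1.24  0.29]
0 [535, -223, 172] [-0.06  0.24 -0.28  0.   -1.05  0.29]
0 [555, 85, 270] [ 0.5   0.15 -0.17  0.   -1.25 -0.66]
0 [555, 85, 178] [ 0.5   0.21 -0.31  0.   -1.05 -0.66]
1 [535, -223, 260] [-0.06  0.18 -0.15  0.   -1.24 -2.85]
1 [535, -223, 172] [-0.06  0.24 -0.28  0.   -1.05 -2.85]
1 [555, 85, 270] [ 0.5   0.15 -0.17  0.   -1.25  2.48]
1 [555, 85, 178] [ 0.5   0.21 -0.31  0.   -1.05  2.48]
```

```bash
python3 - <<'E'
from h import *
np.set_printoptions(precision=2,suppress=True)
p=bot.read_state()['tcp_pos']
bot.line_to([p[0],p[1],330],velocity=250)
o=ori(193.5,0)
bot.move_ptp([535,-223,290],o)
print(bot.read_state()['t'])
for n in("scene","top"): cv2.imwrite(f"pics/{n}1.png",bot.camera(n)[:,:,::-1])
t=cv2.imread("pics/top1.png")[170:300,330:460];s=cv2.imread("pics/scene1.png")[150:310,150:300]
cv2.imwrite("pics/m1.png",np.hstack([cv2.resize(t,(400,400)),cv2.resize(s,(400,400))]))
print(bot.read_state())
E
```

```text
4.0167
{'t': 4.1167, 'joint_pos': array([-0.06,  0.17, -0.1 ,  0.  , -1.3 ,  0.29]), 'qvel': array([-0., -0., -0., -0., -0., -0.]), 'tau': array([ -0.04, -43.85,  30.1 ,   7.16,   0.06,  -0.  ]), 'tcp_pos': array([ 535.25, -222.55,  289.96]), 'eef_rot': array([ 0.79, -0.62, -0.  ,  0.  ]), 'contact_force': array([-0.34, -0.43, -1.29]), 'moment': array([ 0.07, -0.04, -0.05]), 'width': 87.72091682005042}
```

View pics/m1.png

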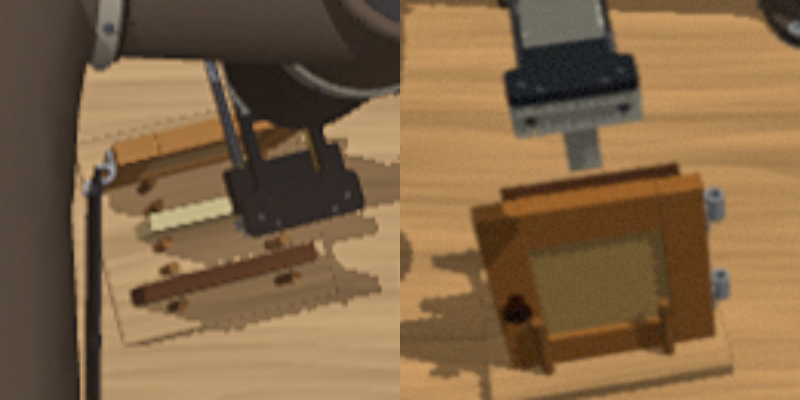

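The gripper is square over the middle of the door's top rail, with the door at about (590,265) in this composite. I'll grasp and lift.

```bash
python3 - <<'E'
from h import *
np.set_printoptions(precision=2,suppress=True)
bot.line_to([535,-223,172],velocity=80)
f=bot.read_state();print(f['contact_force'],f['tcp_pos'])
bot.move_gripper(12,50)
f=bot.read_state();print(f['t'],f['contact_force'],f['width'],f['tcp_pos'])
bot.line_to([535,-223,182],velocity=40)
f=bot.read_state();print(f['contact_force'],f['moment'],f['width'])
bot.line_to([535,-223,272],velocity=90)
f=bot.read_state();print(f['t'],f['contact_force'],f['moment'],f['width'],f['tcp_pos'])
for n in("scene","top"): cv2.imwrite(f"pics/{n}2.png",bot.camera(n)[:,:,::-1])
t=cv2.imread("pics/top2.png")[150:310,320:480];s=cv2.imread("pics/scene2.png")[130:290,150:310]
cv2.imwrite("pics/m2.png",np.hstack([cv2.resize(t,(400,400)),cv2.resize(s,(400,400))]))
E
```

```text
[ 0.34 -0.35  0.2 ] [ 535.34 -223.04  172.55]
6.8417 [0.18 1.08 0.09] 18.108586993532548 [ 534.96 -223.04  171.97]
[ 0.13 -0.05 -3.75] [ 0.07 -0.05 -0.01] 17.535500962815714
8.3917 [-0.41  0.72 -4.49] [ 0.06 -0.06  0.  ] 17.733305025213298 [ 534.61 -222.84  271.2 ]
```

View pics/m2.png

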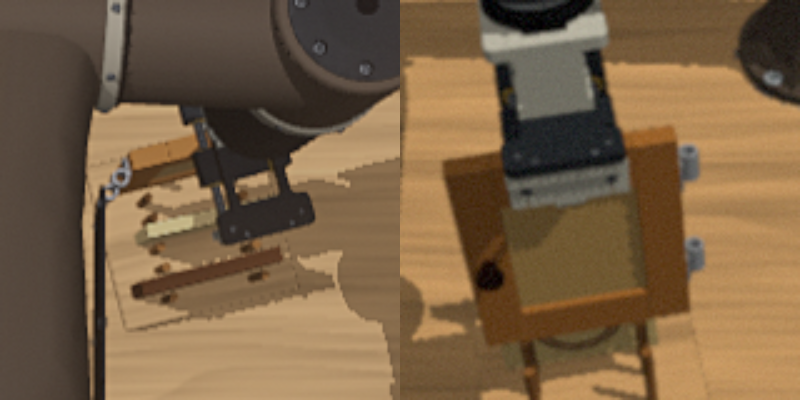

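```bash
python3 - <<'E'
from h import *
np.set_printoptions(precision=2,suppress=True)
o=ori(171,0)
bot.line_to([535,-223,300],velocity=100)
bot.line_to([526,42,290],velocity=110,ori=o)
bot.line_to([526,42,217],velocity=80)
bot.pause(.3)
f=bot.read_state();print(f['t'],f['contact_force'],f['moment'],f['width'],f['tcp_pos'])
for n in("scene","top"): cv2.imwrite(f"pics/{n}3.png",bot.camera(n)[:,:,::-1])
t=cv2.imread("pics/top3.png")[190:290,170:290];s=cv2.imread("pics/scene3.png")[160:300,350:490]
cv2.imwrite("pics/t3.png",cv2.resize(t,None,fx=6,fy=6,interpolation=cv2.INTER_CUBIC))
cv2.imwrite("pics/s3.png",cv2.resize(s,None,fx=4,fy=4,interpolation=cv2.INTER_CUBIC))
E
```

```text
12.8417 [-1.24  1.86 -3.61] [ 0.08 -0.02 -0.01] 17.611679966967433 [526.12  42.06 217.33]
```

View pics/t3.png

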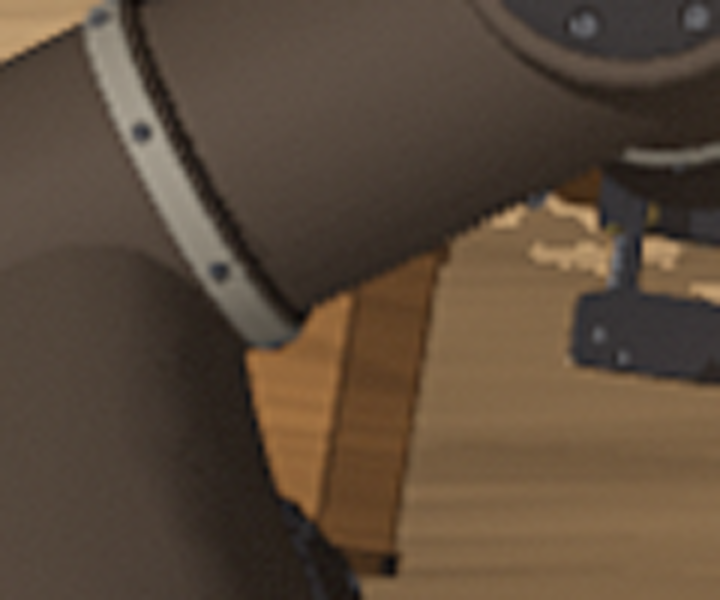

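View pics/s3.png

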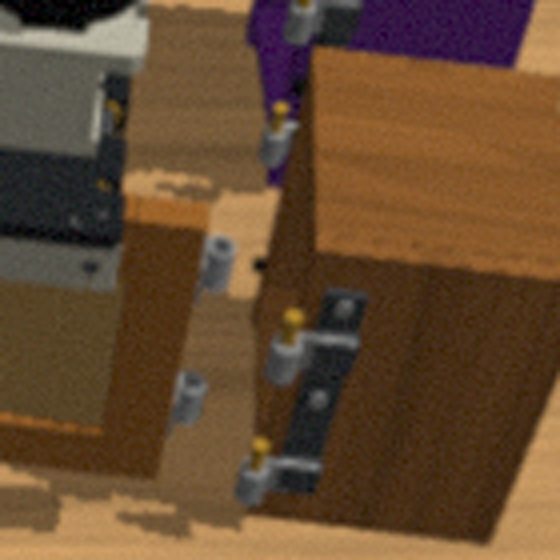

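```bash
python3 - <<'E'
from h import *
np.set_printoptions(precision=1,suppress=True)
P=lambda x,y:(x/4+350-.4,y/4+160-.4)
print('sock up',onz('scene',P(220,243),226),'low',onz('scene',P(190,381),126))
print('pin up',onz('scene',P(293,316),185),'low',onz('scene',P(261,443),85))
print(P(220,243), proj('scene',[[531.9,136.4,226],[531.9,136.4,126],[538,176,185],[538,176,165],[538,176,85],[538,176,65]]))
s=cv2.imread("pics/scene3.png");h=cv2.cvtColor(s,cv2.COLOR_BGR2HSV)
for (x0,x1,y0,y1) in[(415,430,234,248),(408,422,266,280)]:
    print(h[y0:y1,x0:x1,1]); print(h[y0:y1,x0:x1,2])
t=cv2.imread("pics/top0.png");ht=cv2.cvtColor(t,cv2.COLOR_BGR2HSV)
print(ht[210:226,232:252,1]);print(ht[210:226,232:252,2]);print(ht[210:226,232:252,0])
E
```

```text
sock up [528.8 134.4 226. ] low [529.9 133.6 126. ]
pin up [538.7 176.1 185. ] low [537.9 176.9  85. ]
(404.6, 220.35) [[405.9 221.5]
 [398.6 255.6]
 [422.7 238.3]
 [421.  245.1]
 [414.4 270.4]
 [412.9 276.3]]
[[198 154 186 170 175 206 187 200 170 224 178 179 172 166 214]
 [184 165 193 184 166 185 167 162 154 159 255 177 174 187 206]
 [164 161 179 175 173 160 191 174 191 190 165 178 185 220 183]
 [193 146 159 194 153 179 204 179 184 186 157 148 211 128 159]
 [171 182 183 187 183 205 184 182 189 190 176 198 175 188 147]
 [150 220 161 176 182 163 182 194 179 190 185 191 164 185 101]
 [165 187 186 171 185 163 167 188 190 206 192 184 166 199 103]
 [187 151 158 168 161 214 179 186 174 185 201 196 197 167  37]
 [179 183 182 172 141 184 203 187 185 138 104  87  95  52  21]
 [191 185 162 114  90 123 193 210 155  73  37  19  38  13  15]
 [164 164 134  76  55 129 188 202 130  53  19   5  19   8   2]
 [179 193 107  25  38  94 139 175 119  43   5   9  10   6   6]
 [160 168  91   5   7  34  61  82  56  19   2  10  14  26  14]
 [160 147  67   6   7   6  20  21  11   2   7  13   8  21  25]]
[[ 72  
[... 5912 characters left out ...]
  17  16
   16  17]
 [ 12 150 150 120 113 116 120 116 120 120  16  19  18  14  15  16  16  16
   17  16]
 [ 10  14  15  15  15  14  15  14  14  12  19  21  21  15 150  15  16  17
   16  16]
 [ 14  15  16  17  17  16  16  16  16  15  20  22  21  20 120 174  16  16
   16  16]
 [ 14  14  16  15  14  15  16  17  17  16  19  21  21  19   5 120  12  16
   16  16]
 [ 15  15  13 150 165   6 170   5  11  12   0 150  13   6 170 135  14  16
   17  17]
 [ 14  14  14  14   5 135 120 116 112 150 128 113 130 128 113 132  14  15
   17  16]
 [ 15  15  14  14  15  12  12  14  15  15  15  10   4 170  13  14  15  17
   16  17]
 [ 14  14  14  15  14  15  15  14  16  16  16  16  15  15  16  16  16  16
   16  16]]
```

```bash
python3 - <<'E'
import cv2,numpy as np
s=cv2.imread("pics/scene3.png")
a=cv2.resize(s[215:265,385:430],None,fx=12,fy=12,interpolation=cv2.INTER_NEAREST)
cv2.imwrite("pics/s3z.png",a)
E
```

```text
(no output)
```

View pics/s3z.png

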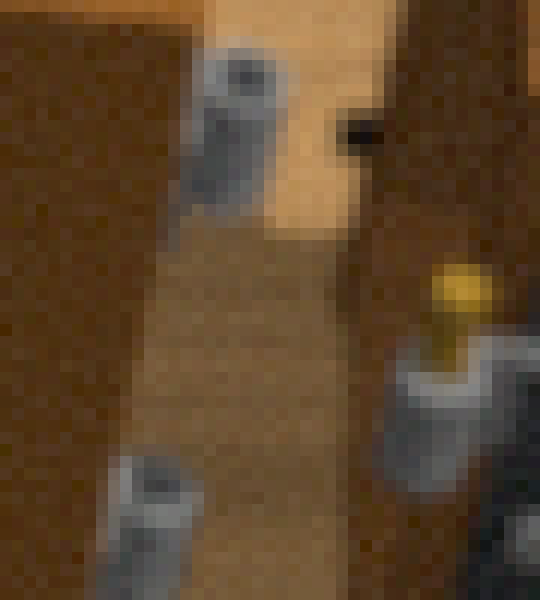

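```bash
cat > look.py <<'E'
from h import *
def look(tag,x0=395,x1=440,y0=215,y1=285,k=8):
    s=bot.camera('scene')[:,:,::-1].copy();cv2.imwrite(f"pics/scene{tag}.png",s)
    cv2.imwrite(f"pics/z{tag}.png",cv2.resize(s[y0:y1,x0:x1],None,fx=k,fy=k,interpolation=cv2.INTER_NEAREST))
E
python3 - <<'E'
from look import *
np.set_printoptions(precision=2,suppress=True)
bot.line_to([533,85,217.],velocity=40)
bot.pause(.2)
f=bot.read_state();print(f['t'],f['contact_force'],f['moment'],f['width'],f['tcp_pos'])
look(4)
E
```

```text
14.3833 [-0.28  0.88 -3.88] [ 0.14 -0.1  -0.02] 17.72997661868206 [532.98  84.81 217.05]
```

View pics/z4.png

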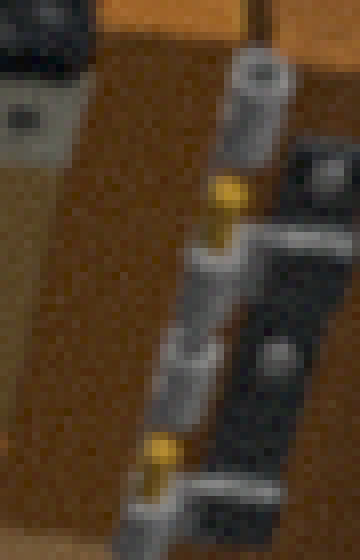

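```bash
python3 - <<'E'
from h import *
np.set_printoptions(precision=2,suppress=True)
print(proj('scene',[[538,176,z] for z in(226,200,185,165,126,100,85,65)]))
print(proj('scene',[[539,176,226],[538,177,226]])-proj('scene',[[538,176,226]]))
print(proj('scene',[[531.9,136.4,226],[538.8,179.1,226]]))
s=cv2.imread("pics/scene4.png");h=cv2.cvtColor(s,cv2.COLOR_BGR2HSV)
m=cv2.resize(s[217:262,408:440],None,fx=16,fy=16,interpolation=cv2.INTER_CUBIC)
for i in range(0,45,5): cv2.putText(m,str(217+i),(0,i*16+12),0,.4,(255,255,255))
for i in range(0,32,4):
    cv2.line(m,(i*16+8,0),(i*16+8,8),(255,255,255)); cv2.putText(m,str(408+i),(i*16,715),0,.4,(255,255,255))
cv2.imwrite("pics/z4b.png",m[:600])
E
```

```text
[[426.45 223.81]
 [424.07 233.12]
 [422.73 238.33]
 [420.99 245.11]
 [417.72 257.78]
 [415.62 265.85]
 [414.44 270.38]
 [412.91 276.27]]
[[0.09 0.36]
 [0.51 0.  ]]
[[405.85 221.47]
 [428.09 224.11]]
```

View pics/z4b.png

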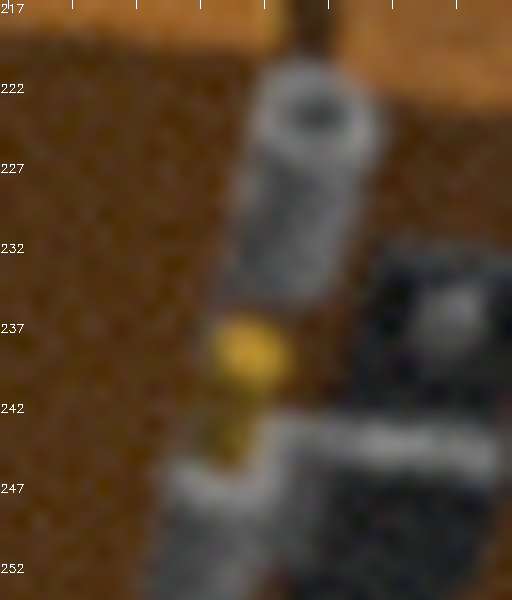

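```bash
cat > feel.py <<'E'
from look import *
np.set_printoptions(precision=2,suppress=True)
def st(): 
    f=bot.read_state();return f['t'],f['contact_force'],f['moment'],f['tcp_pos'],f['width']
def F():
    return np.mean([ (bot.pause(.02),bot.read_state()['contact_force'])[1] for _ in range(3)],0)
def down(x,y,z0,z1,f0,lim=5,step=.7,v=25):
    z=z0
    while z>z1:
        z=max(z-step,z1); bot.line_to([x,y,z],velocity=v)
        d=bot.read_state()['contact_force']-f0
        if np.linalg.norm(d)>lim: return z,d
    return z,d
E
python3 - <<'E'
from feel import *
x,y=533.5,83.6
bot.line_to([x,y,217],velocity=20); bot.line_to([x,y,204],velocity=30); bot.pause(.2)
f0=F();print(st(),f0)
look(5)
z,d=down(x,y,204,197.5,f0)
print(z,d,st())
look(6)
E
```

```text
(15.5167, array([ 0.59, -0.6 , -3.15]), array([ 0.07, -0.1 , -0.02]), array([533.61,  83.65, 204.18]), 17.874125643067178) [-0.   -0.12 -3.4 ]
197.5 [ 0.16  1.59 -0.06] (18.0667, array([ 0.16,  1.46, -3.47]), array([ 0.44, -0.25, -0.  ]), array([533.54,  83.64, 197.52]), 17.510038288119606)
```

View pics/z6.png

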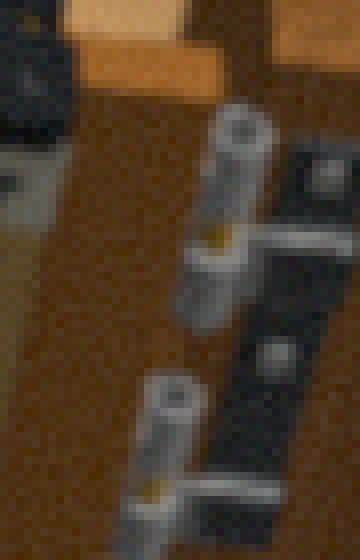

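Both tubes now overlap their pins, and the force change is only about 1.6 N in y, so it looks started. I'll descend while giving way to side forces.

```bash
python3 - <<'E'
from feel import *
x,y,z=533.5,83.8,197.5
f0=np.array([0,-.12,-3.4])
log=[]
while z>181.0:
    z-=.8; bot.line_to([x,y,z],velocity=20)
    d=bot.read_state()['contact_force']-f0
    log.append((round(z,1),round(x,2),round(y,2),d.round(1)))
    x+=np.clip(d[0]*.06,-.25,.25)*(abs(d[0])>1); y+=np.clip(d[1]*.06,-.25,.25)*(abs(d[1])>1)
    if np.linalg.norm(d)>8: break
for l in log: print(*l)
print(st()); look(7)
E
```

```text
196.7 533.5 83.8 [-0.1  1.2 -0.2]
195.9 533.5 83.87 [0.2 0.5 0.4]
195.1 533.5 83.87 [ 0.3  1.  -0.4]
194.3 533.5 83.87 [-0.5  0.2  0.4]
193.5 533.5 83.87 [ 0.1  0.4 -0.7]
192.7 533.5 83.87 [-0.6  0.3 -0.2]
191.9 533.5 83.87 [ 0.2  0.6 -0.1]
191.1 533.5 83.87 [ 0.4 -0.1  0.1]
190.3 533.5 83.87 [-0.2  0.5 -0.8]
189.5 533.5 83.87 [-0.1  0.8  0. ]
188.7 533.5 83.87 [-0.1  0.9  0.1]
187.9 533.5 83.87 [-0.2 -0.6  0.4]
187.1 533.5 83.87 [ 0.2  0.2 -1.3]
186.3 533.5 83.87 [-0.4 -0.  -0.2]
185.5 533.5 83.87 [ 0.8 -0.2 -0.1]
184.7 533.5 83.87 [-0.5  0.  -0.4]
183.9 533.5 83.87 [0.2 0.2 0.6]
183.1 533.5 83.87 [-0.4  0.7  0.1]
182.3 533.5 83.87 [ 0.3 -0.  -0.4]
181.5 533.5 83.87 [-0.4 -1.3  2.5]
180.7 533.5 83.79 [-2.6 -1.8  8.7]
(23.3667, array([-2.57, -1.92,  5.26]), array([-0.03,  0.84,  0.21]), array([533.85,  83.72, 181.56]), 17.645667503731506)
```

View pics/z7.png

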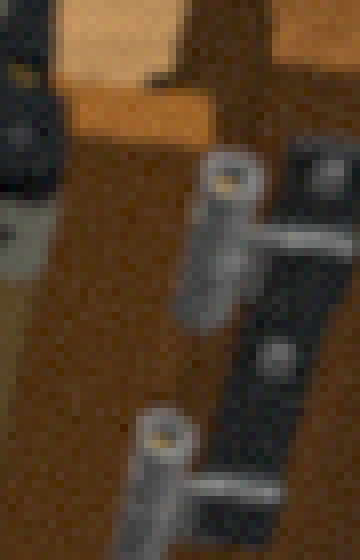

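Seated: the brass shows inside both tubes (crop (228,182) and (163,435)), and the upward force came at the expected height. I'll relax, dwell, release and back off upwards.

```bash
python3 - <<'E'
from feel import *
bot.line_to([533.5,83.8,181.5],velocity=10); bot.pause(.5)
print(st())
bot.move_gripper(45)
bot.pause(.1);print(st())
bot.line_to([533.5,83.8,265],velocity=90); bot.pause(.2)
print(st()); look(8,300,460,160,300,5)
cv2.imwrite("pics/top8.png",bot.camera('top')[:,:,::-1])
E
```

```text
(24.1667, array([-0.52, -1.83,  3.65]), array([-0.12,  0.07,  0.06]), array([533.68,  83.82, 181.66]), 18.082756450232345)
(24.9583, array([-0.1 , -0.39, -0.25]), array([ 0.12, -0.05,  0.01]), array([533.5 ,  83.8 , 181.49]), 44.52540436839382)
(26.2333, array([ 0.21, -0.33,  0.25]), array([ 0.08, -0.06,  0.03]), array([533.32,  83.7 , 264.45]), 44.85294479776754)
```

View pics/z8.png

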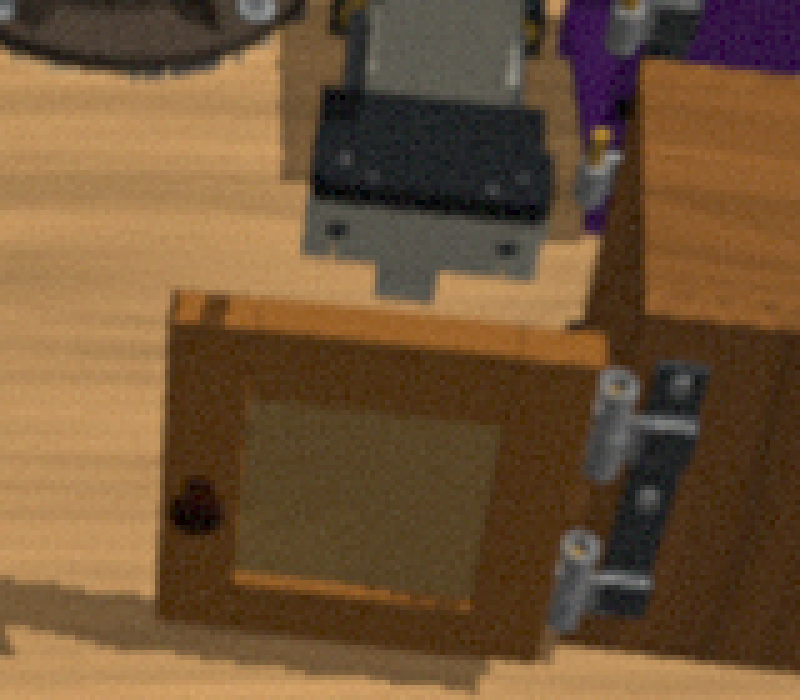

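The door hangs square-open and the gripper is clear of it, above (420,290) in the crop. Next I check that the closing arc is reachable with fixed-to-door or fixed orientation.

```bash
cat > arc.py <<'E'
from feel import *
P=np.array([538.7,177.]);h=21.;r=130.
def pose(psi,gap,z=175.,rr=r):
    a=np.radians(psi);xd=np.array([np.cos(a),np.sin(a)]);yd=np.array([-xd[1],xd[0]])
    q=P+rr*yd-(18+h+gap)*xd;return [q[0],q[1],z],ori(psi,0)
E
python3 - <<'E'
from arc import *
print(bot.read_state()['joint_pos'])
for psi in range(171,75,-10):
    p,o=pose(psi,0);print(psi,np.array(p),bot.solve_ik(p,o))
E
```

```text
[ 0.52  0.11 -0.23 -0.   -1.23 -0.68]
171 [556.88  42.5  175.  ] [ 0.43  0.21 -0.32  0.   -1.04 -0.58]
161 [533.25  41.39 175.  ] [ 0.44  0.17 -0.37  0.   -1.03 -0.78]
151 [509.78  44.39 175.  ] [ 0.47  0.13 -0.42  0.   -1.02 -0.98]
141 [487.2   51.43 175.  ] [ 0.51  0.09 -0.46  0.   -1.01 -1.19]
131 [466.17  62.28 175.  ] [ 0.55  0.06 -0.5   0.   -1.01 -1.41]
121 [447.35  76.62 175.  ] [ 0.61  0.03 -0.53  0.   -1.01 -1.64]
111 [431.31  94.   175.  ] [ 0.66  0.01 -0.55  0.   -1.01 -1.87]
101 [418.53 113.91 175.  ] [ 0.72 -0.01 -0.57  0.   -1.01 -2.1 ]
91 [409.4  135.74 175.  ] [ 0.78 -0.01 -0.57  0.   -1.01 -2.33]
81 [404.2  158.82 175.  ] [ 0.83 -0.   -0.57  0.   -1.01 -2.56]
```

```bash
python3 - <<'E'
from arc import *
bot.move_gripper(0,10)
p,o=pose(171,30,265);bot.line_to(p,velocity=120,ori=o)
p,o=pose(171,30);bot.line_to(p,velocity=100,ori=o)
bot.pause(.1);f0=F();print(st(),f0)
p,o=pose(171,3);bot.line_to(p,velocity=40,ori=o)
for psi in np.arange(165,87,-6):
    p,o=pose(psi,0);bot.line_to(p,velocity=45,ori=o)
    f=bot.read_state();d=f['contact_force']-f0
    if np.linalg.norm(d)>8: print('force',psi,d);break
print(psi,d,st()); look(9,300,460,160,300,5)
E
```

```text
(29.1583, array([ 0.04, -0.44, -1.06]), array([ 0.03, -0.08,  0.01]), array([586.88,  37.91, 175.75]), 0.2149463718729537) [-0.22  0.22 -0.71]
93 [ 1.16 -0.7   0.71] (36.1167, array([ 0.94, -0.48, -0.01]), array([-0.  , -0.18, -0.06]), array([411.03, 131.12, 174.99]), 0.8841968223280359)
```

View pics/z9.png

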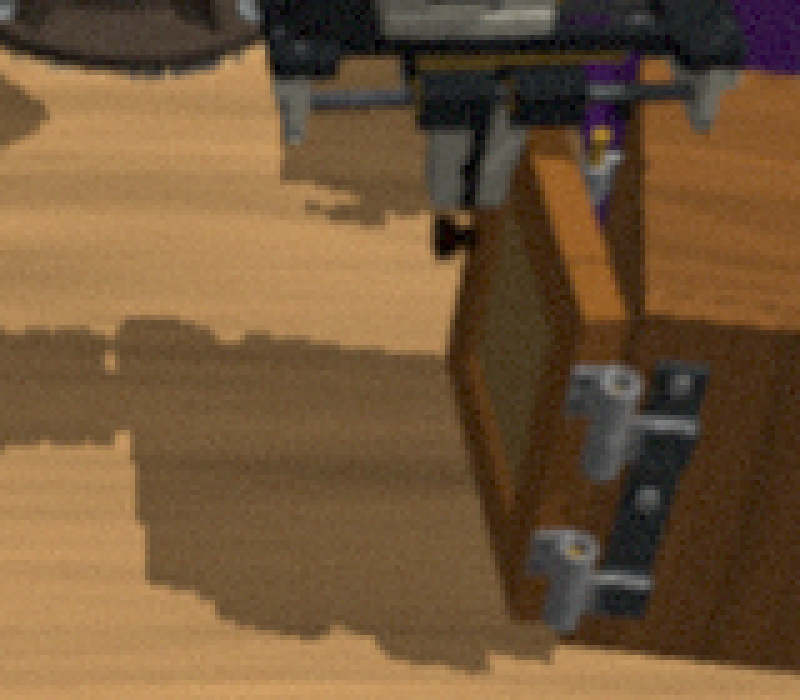

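Works: the door is still seated and about 10° from shut, with the fingers on its outer face. On to the buffers, feeling.

```bash
python3 - <<'E'
from arc import *
f0=np.array([-.22,.22,-.71])
psi=93;log=[]
while psi>77:
    psi-=1.2 if psi>85 else .5
    p,o=pose(psi,0);bot.line_to(p,velocity=25,ori=o)
    d=bot.read_state()['contact_force']-f0;log.append((round(psi,1),d.round(1)))
    if -d[1]>5 or np.linalg.norm(d)>9: break
bot.pause(.4);print(*log,sep='\n');print(st()); look(10,300,460,160,300,5)
cv2.imwrite("pics/top10.png",bot.camera('top')[:,:,::-1])
E
```

```text
(91.8, array([ 1. , -0.4, -0.4]))
(90.6, array([-0.4, -1. ,  1.2]))
(89.4, array([0. , 0.6, 0.5]))
(88.2, array([ 0.3, -0.8,  0.7]))
(87.0, array([ 0. , -0.7,  1. ]))
(85.8, array([0.8, 0.4, 0.1]))
(84.6, array([ 0.5, -0. ,  1.2]))
(84.1, array([-0.3, -0.4,  0.3]))
(83.6, array([-0.2,  0.1,  0.1]))
(83.1, array([ 0. , -0. , -0.5]))
(82.6, array([-0.3, -0.2,  0.8]))
(82.1, array([0.2, 0.2, 1.3]))
(81.6, array([-0.4, -1. ,  1.1]))
(81.1, array([ 0.3, -0.4,  0.6]))
(80.6, array([-0.1, -0.1,  1.4]))
(80.1, array([ 0.2, -4.7,  1.6]))
(79.6, array([ 3. , -9.5,  2.8]))
(40.9333, array([ 2.03, -9.23,  1.98]), array([-3.04, -1.  ,  0.02]), array([403.59, 160.19, 174.97]), 0.14610634314313686)
```

View pics/z10.png

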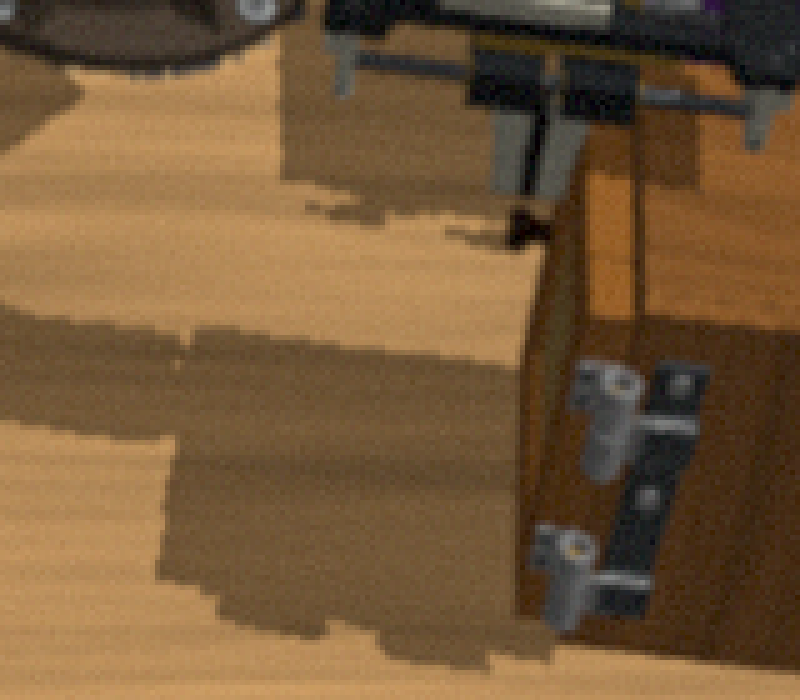

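Buffer contact: about 9 N, at the expected yaw. I'll back away slowly and check that the door stays shut.

```bash
python3 - <<'E'
from arc import *
p,o=pose(79.6,0)
p,o=pose(79.6,5);bot.line_to(p,velocity=12,ori=o)
p,o=pose(79.6,30);bot.line_to(p,velocity=60,ori=o)
p,o=pose(79.6,30,330);bot.line_to(p,velocity=150,ori=o)
look('11a',300,460,160,300,5)
bot.move_ptp([450,-150,330],ori(150,0))
bot.pause(.3);print(st());look(11,300,460,160,300,5)
t=bot.camera('top')[:,:,::-1];cv2.imwrite("pics/top11.png",t)
cv2.imwrite("pics/t11.png",cv2.resize(t[195:300,150:260],None,fx=5.5,fy=5.5,interpolation=cv2.INTER_CUBIC))
cv2.imwrite("pics/t11r.png",cv2.resize(t[80:300,100:480],None,fx=2,fy=2))
E
```

```text
(45.3833, array([ 0.55, -0.84, -0.35]), array([ 0.06, -0.05,  0.01]), array([ 450.05, -149.71,  330.04]), 0.49959652112200476)
```

View pics/z11.png

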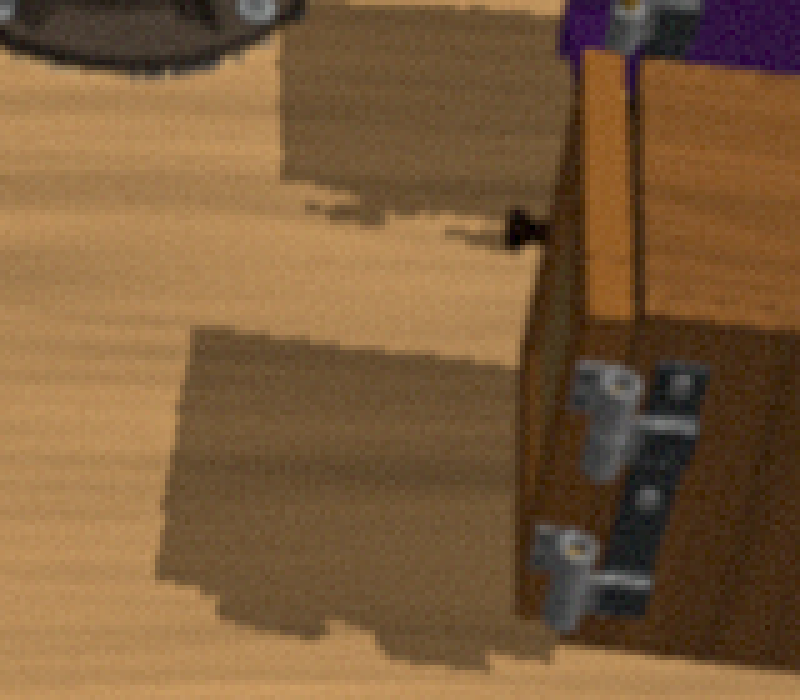

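View pics/t11.png

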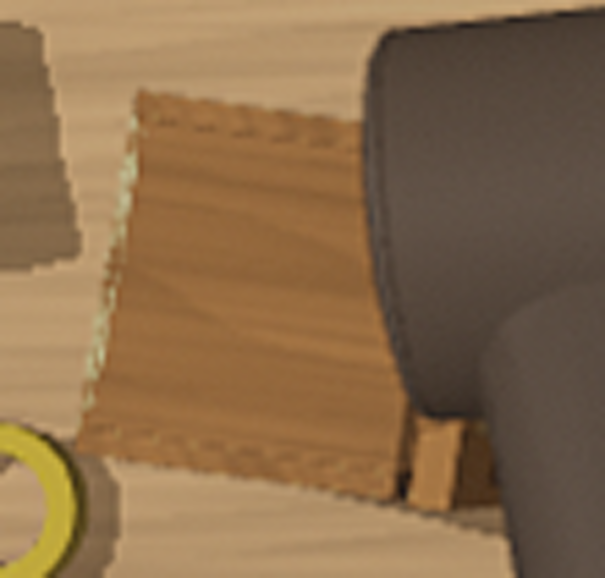

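View pics/t11r.png

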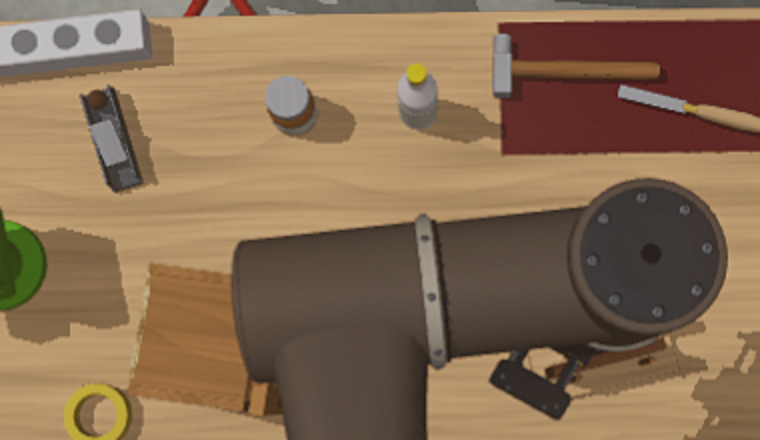

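The door stayed exactly where it touched the buffers. In the top view there is a gap of about 6 mm to the cabinet front, which matches the buffer thickness. Both pins show in their sockets and the gripper is clear, so I'm handing in.

```bash
python3 -c "
from plant import bot
bot.close_job();print(bot.read_state()['t'])"
```

```text
the job is handed in; nothing more can be done
the job is handed in; nothing more can be done
```

The door hangs shut on both hinge pins of the brown cabinet, and I handed the job in about 45 s into the 69 s allowed. The hand-in reports no verdict.

**What I did:** I pinched the door's top rail, lifted it out of the rack and turned it square to the cabinet. I lined it up by comparing the sockets with the pins in the scene camera. It went onto both pins at the first try, with no more than about 9 N felt at the wrist, and that only when it seated. I let go, then pushed the outer face round with closed fingers until it met the buffers at about 10 N.

**Last checks:**
- **Seating:** brass is visible inside both sockets, and the upward force came at the expected seated height.
- **Shut position:** the door did not move after I backed off. The gap to the cabinet front is about 6 mm in the top view, against 6.5 mm buffers.
- **Robot:** clear of everything, with about 1 N on the force reading.
- **Bystanders:** the glue bottle and varnish jar look unmoved. At the end the arm hid most of the rack, including the pale board, so I could not check both boards there. They looked in place when the door was lifted out.

**Disagreement:** my first estimate of the socket position from the scene camera alone was 2–3 mm off the pose expected from the gripper. A closer look over the pins settled it. The arm also hid the hinges from the top camera, so the final alignment rested on one view plus feel.

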